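# Seat a drive board in its rack

### The job

The lathe's control board is only started in its rack. Slide it straight along the two card guides until it meets the connector at the back, and then swing both of the rack's levers all the way shut across its faceplate, so that they press the board home and hold it there. Leave the other things on the bench where they are.

Things in the scene. Friction and masses are not known exactly. Their poses are not given: they have to be found in the camera images.
- rack: Low card rack fixed to the bench: grey base 235 mm long (x -125 to +110), 150 wide, 8 thick, nothing above 58 mm. Origin on the bench under its middle; x along the guides in the direction of insertion, away from the open front; y left, z up. Aluminium C guides at y = +-61, x -50 to +60, tops at z = 24; strips under them (top z = 14, with a 2 mm side lip) run on to x = -125 and carry the board.
- rack_connector (a point): Middle of the front face of the black connector bar across the back of the guides: at x = +51 mm, z = 18 mm in the rack's frame. It is on springs: 7.5 N starts it moving, 10 N holds it at home (7 mm further in). It pushes the board back out unless the levers hold it.
- board: Loose circuit board lying flat, side edges in the guides (1 mm play): green plate 110 (x) by 120 by 4 mm, 0.25 kg. Origin: centre of its underside; x in the direction of insertion. Slides easily; starts 70 to 95 mm short of home. Meets the connector when its origin is at x = -4 mm in the rack's frame, home at +3 mm.
- board_face (a point): Centre of the front of the board's upright aluminium faceplate, 60 mm ahead (-x) of the board's origin, z = 30 mm above the bench. The plate is 128 mm wide, 5 mm thick, from 18 to 45 mm above the bench; nothing on the board is higher. Home: 57 mm in front of the rack's origin.
- lever_left (a joint): Left lever (rack's +y side), upright hinge, rad: 0 fully open (splayed outwards), 0.60 arm along the rack's -x, 2.17 shut at its stop (arm along -y, across the faceplate); grows counter-clockwise seen from above. Starts open, clear of the board (0 to 0.5). Stiff, stays put: 5 N at the pad moves it, up to 12 N near the end. Its toe presses the board home in about the last 0.4 rad.
- lever_right (a joint): Right lever (rack's -y side), mirror image of the left: same values, 0 fully open, 0.60 arm along the rack's -x, 2.17 shut at its stop with the arm along +y; grows clockwise seen from above.
- lever_left_hinge (a point): Hinge axis of the left lever at mid height of its bar, z = 26 mm; in the rack's frame at x = -70, y = +80 mm. The lever is a black bar 66 mm long from the hinge and 10 mm thick, from 18 to 34 mm above the bench. Its toe, 22 mm from the hinge, stands out 13 mm from the bar's centre line on the board's side.
- lever_right_hinge (a point): Hinge axis of the right lever at mid height of its bar, z = 26 mm; in the rack's frame at x = -70, y = -80 mm. Same sizes as the left lever.
- lever_left_tip (a point): Middle of the left lever's finger pad, 60 mm from the hinge, z = 26 mm. The pad is 16 mm long, 10 mm thick, its top 40 mm above the bench.
- lever_right_tip (a point): Middle of the right lever's finger pad, 60 mm from the hinge, z = 26 mm. The pad is 16 mm long, 10 mm thick, its top 40 mm above the bench.
- screwdriver: Bystander, leave alone: a screwdriver, 170 mm, lying to the left of the rack; origin at its underside.
- bearing: Bystander, leave alone: a steel ball bearing, a ring 52 mm across and 14 mm high, to the right of the rack; origin at its underside.
- parallel: Bystander, leave alone: a steel block 90 x 22 x 22 mm, to the right of the rack; origin at its underside.
- shaft: Bystander, leave alone: a stepped steel turning, 40 mm across, 70 mm high, to the robot's left; origin at its underside.
- grease: Bystander, leave alone: an amber jar, 56 mm across, 60 mm high, to the robot's right; origin at its underside.
- cup: Bystander, leave alone: a dark steel cup, 80 mm across, 85 mm high, to the robot's left; origin at its underside.
- wrench: Bystander, leave alone: a wrench lying to the robot's right; origin at its underside.
Things that resemble listed ones, but are neither listed nor needed, are in the scene too. What is meant by the board is not brown, and is the smaller of those in its own colour.

How it is judged:
On the way, in this order (a step that is already met when the one before it is completed fails the run):
1. the board is slid along the guides up to the connector, both levers still open (x of board in the frame of rack above -0.008 m and value of joint each of lever_left, lever_right below 1.2 rad), for 0.1 s.
2. one lever is swung shut (value of joint any of lever_left, lever_right above 2.07 rad), for 0.1 s.
At the end, for the whole second after the job is handed in: Both levers are shut (at least 2.07 of 2.17 rad) and the board lies between its guides, at rest and home: its origin at least 0.5 mm past the rack's origin along the rack's x (home is +3 mm), within 6 mm of the rack's centre line and under 19 mm above the bench (x of board in the frame of rack above 0.0005 m and y of board in the frame of rack between -0.006 and 0.006 m and z of board in the frame of rack below 0.019 m and linear speed of board below 0.01 m/s and value of joint each of lever_left, lever_right above 2.07 rad); the robot touches nothing.
It fails at once if a bystander (screwdriver, bearing, steel block, shaft, jar, cup, wrench) is moved more than 30 mm (distance of any of screwdriver, bearing, parallel, shaft, grease, cup, wrench from where it was at the start of the episode above 0.03 m).
It also fails if it takes over 64 s, if anything falls off the work surface, if the arm or the gripper's body presses on something with over 40 N, if the wrist force passes 120 N, or if a joint passes its speed limit or range.

### The arm

A 6-joint arm with a two-finger parallel gripper is mounted at the origin on the work surface. World frame = base frame: x ahead of the robot, y to its left, z up, the work surface at z = 0. Lengths are in m, angles in rad, forces in N, time in s.
With the tool pointing down it reaches from about 0.25 to 0.775 m from the base axis. Payload 8.9 kg.
Tool frame: the origin (TCP) lies on the mounting face of the last link; the fingertips stand 173 mm ahead of it and the grasp point (between the pads) lies 155 mm ahead of it; z points along the fingers, y is the line along which they close (so a half turn about z gives the same grasp; the last joint's range is limited). The gripper opens to 85 mm and grips with 20 to 120 N. Pads are 22 mm wide; open, the fingers measure 114 mm over their backs; the gripper's body (76 mm by 85 mm) begins 54 mm behind the grasp point. The pads swing forward as they close: fully open they stand 13 mm farther back than shut.
Start: joints at [-1.328, 0.291, -0.153, 1.127, 0, 1.431], TCP at [0.196, -0.487, 0.405] pointing down, gripper open.
Joint ranges: [-2.52, 2.52], [-0.91, 1.74], [-1.3, 1.37], [-1.96, 2.02], [-1.52, 1.47], [-3.14, 3.14]. Speed limits (rad/s): [2.22, 2.22, 2.79, 3.14, 3.14, 3.14].

### API

Orientations are given as a 3x3 rotation matrix whose columns are the frame's x, y, z axes.
In Python, from bench import manip, optics, job_done, find_in, outline_of, tip_of gives the robot as it stands.
- The arm moves only by the tool step_arm, never from a script. Its argument "plan" is a list of rows, each a list of 3 entries, a list of its own where there are three numbers: the finger opening in mm, from 0 to 85.4, then the shift along the tool's x, y, z in mm, then the turn, a rotation vector about the tool's x, y, z in degrees. A call has exactly 5 rows; each row is the pose to reach, as a shift and turn from the pose commanded when the call began, along the tool's axes at that moment; what a row does not reach only later rows make up. A row lasts 1/8 s, in which the tool goes at most 62.5 mm and 10.7 degrees, less where a joint would pass 70% of its speed; a pose out of reach is approached as far as the arm can. A call with a gripper value outside its range is refused whole. The fingers move at their own pace and stop on an object; "squeeze" is the grip in N (left out, the last holds). Time passes only in rows, so rows that repeat a pose let the fingers close, or fill a call up. It gives the time, the measured TCP pose, the force, the opening and the grip force at its end, in the units of the state.
- manip.observe(): the state, without advancing time (a new reading comes with each control period).
- optics.read_camera(name): name is "scene" or "top" or "wrist"; returns a dict with "pixels" (400x640x3 uint8, red, green, blue), "range_z" (400x640 float32, m along the optical axis (not along the pixel's ray), 0 where there is no reading), "fx", "fy", "cx", "cy" (pixels), "cam_to_world" (4x4, takes a point from camera to world coordinates). Camera axes: x right, y down, z forward; pixel columns grow to the right and rows downward; lengths in m; the calibration is good to about 2 mm. The wrist camera is an equidistant fisheye: a pixel r from the principal point sees the ray r / f radians off the axis. A picture is of the moment at which its call begins.
- job_done(): hands the job in; it is judged then, once.
Trained networks look in the newest picture that a camera, given by its name, has taken for a name from the list of things; names that differ only in an ending like _2 or _b are one class to them, and where a whole thing is asked for, a point or a joint stands for the part that bears it (a point fixed in the world has none). Each returns a list of dicts, best first, with "conf" (0 to 1); they miss things now and then, are a little off and sometimes report something else, mostly with a low value. They report only what shows in the picture. A call takes as long as a camera call. They do not tell look-alikes from the thing itself.
- find_in(camera, query): "centre" ([x, y, z] in m, in world coordinates, good to about 4 mm: the middle of the surface that is visible of it).
- outline_of(camera, query): "region" (400x640 bool, what is visible of it).
- tip_of(camera, query): "centre" ([x, y, z] in m, in world coordinates, good to about 4 mm: a listed point, or the origin of a listed thing).
The state is a dict: "time": time; "q": joint angles; "qd": joint speeds; "joint_torque": joint torques, N m; "ee_pos": TCP position; "tcp_rot": TCP orientation; "wrist_force": force on the tool from outside, world axes, zero at the start; "torque": the same for the moment, N m; "gripper_width": opening from 0.0 (shut) to 1.0 (fully open); "grip_force": force on a finger pad.
Only numpy, scipy, OpenCV 4.12 (cv2) and the standard library are available. Lean on these libraries where they do the work, as an engineer would, in place of code of your own. Each camera call takes 0.05 s, during which the arm holds its last target. There are 200 camera calls.

## Working session

There is one attempt and no reset: what is moved stays moved. The work goes in short steps, Python scripts to look and compute and a tool call to move; the robot and the scene stay as the last step left them, time stands still between calls to the robot, and variables do not carry over. Pictures are saved under pics/ and viewed, at most 10 in all, crops included, and the job is handed in when it is done.

Besides the shell and the picture viewer there is one more tool, called after "Call:" as name(argument=value, ...) on one line, values as JSON. step_arm: Moves the arm, as the interface text tells. Its arguments: {"type":"object","properties":{"plan":{"type":"array","items":{"type":"array"}},"squeeze":{"type":"number"}},"required":["plan"]}

```bash
mkdir -p pics; ls
cat > h.py <<'E'
import numpy as np, cv2
from bench import manip, optics, job_done, find_in, outline_of, tip_of
def save(c,n):
    cv2.imwrite('pics/'+n+'.png',c['pixels'][:,:,::-1])
E
python3 - <<'E'
from h import *
s=manip.observe(); print(s['time'],s['ee_pos'],s['tcp_rot'],s['gripper_width'])
for cam in ['scene','top']:
    c=optics.read_camera(cam); save(c,cam+'1')
    for q in ['rack_connector','board','board_face','lever_left_hinge','lever_right_hinge','lever_left_tip','lever_right_tip','rack']:
        print(cam,q,[(np.round(d['centre'],3).tolist(),round(d['conf'],2)) for d in tip_of(cam,q)[:4]])
E
```

```text
pics
0.0 [ 0.19555884 -0.48698191  0.40413768] [[ 9.27998044e-01  3.72584919e-01 -3.29175370e-04]
 [ 3.72585030e-01 -9.27997213e-01  1.25262890e-03]
 [ 1.61236811e-04 -1.28508298e-03 -9.99999161e-01]] 0.9979448026490568
scene rack_connector [([0.678, -0.116, 0.015], 0.8), ([0.49, -0.089, 0.027], 0.25)]
scene board [([0.382, 0.1, 0.0], 0.91), ([0.312, -0.139, -0.002], 0.87), ([0.552, -0.097, 0.012], 0.67), ([0.682, 0.043, 0.002], 0.64)]
scene board_face [([0.316, -0.219, 0.018], 0.75), ([0.334, 0.069, 0.018], 0.72), ([0.492, -0.088, 0.028], 0.61)]
scene lever_left_hinge [([0.571, -0.015, 0.027], 0.49)]
scene lever_right_hinge [([0.547, -0.173, 0.024], 0.51)]
scene lever_left_tip [([0.515, 0.007, 0.024], 0.58), ([0.549, -0.098, 0.01], 0.53)]
scene lever_right_tip [([0.488, -0.187, 0.028], 0.64)]
scene rack [([0.628, -0.108, 0.003], 0.59)]
top rack_connector [([0.676, -0.117, 0.022], 0.81), ([0.546, -0.088, 0.014], 0.65)]
top board [([0.389, 0.1, -0.002], 0.85), ([0.544, -0.093, 0.014], 0.76), ([0.317, -0.14, -0.003], 0.71)]
top board_face [([0.488, -0.085, 0.028], 0.73), ([0.317, -0.226, 0.017], 0.67), ([0.337, 0.073, 0.013], 0.57)]
top lever_left_hinge [([0.577, -0.016, 0.023], 0.45)]
top lever_right_hinge [([0.546, -0.172, 0.022], 0.52)]
top lever_left_tip [([0.518, 0.006, 0.027], 0.49)]
top lever_right_tip [([0.485, -0.186, 0.022], 0.53)]
top rack [([0.627, -0.105, 0.001], 0.58)]
```

View pics/top1.png

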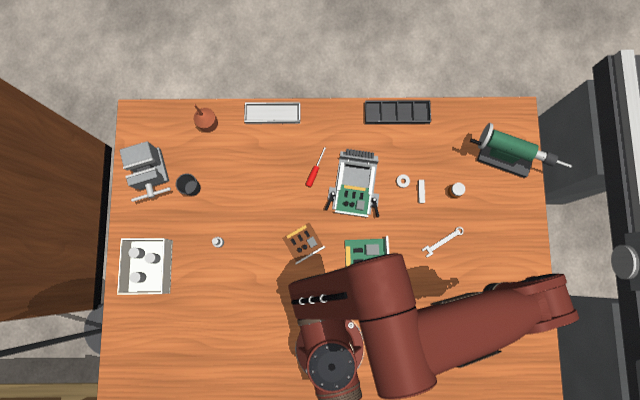

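View pics/scene1.png

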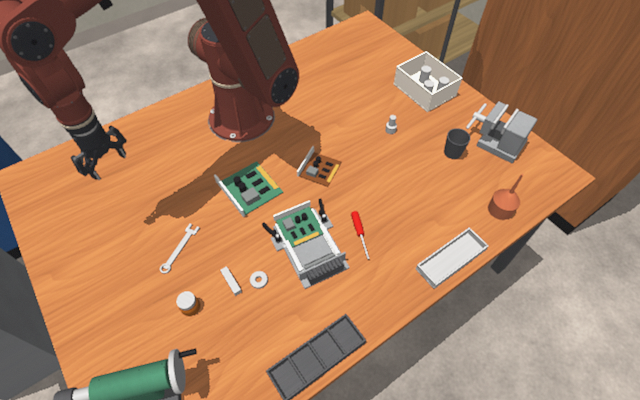

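The top view shows the rack at about (355,183), with the smaller green board at (350,200) and open levers on both sides. The look-alikes are a brown board at (303,242) and a larger green one at (367,250). The scene view agrees, with the rack at (310,245). Rack yaw is about -10°.

I'll write a waypoint-to-rows helper and approach.

```bash
cat >> h.py <<'E'
import json,os
from scipy.spatial.transform import Rotation as Ro
def down(yaw): # tool x at world angle yaw (deg), z down
    return Ro.from_euler('z',yaw,degrees=True)*Ro.from_euler('x',180,degrees=True)
def plan(targets, first=False):
    """targets: 5 of (opening,x,y,z,yaw) world TCP mm; prints rows, stores the commanded end pose"""
    if first or not os.path.exists('cmd.json'):
        s=manip.observe(); p0=np.array(s['ee_pos'])*1e3; R0=Ro.from_matrix(s['tcp_rot'])
    else:
        d=json.load(open('cmd.json')); p0=np.array(d['p']); R0=Ro.from_quat(d['q'])
    rows=[]
    for o,x,y,z,yaw in targets:
        sh=np.round(R0.inv().apply(np.array([x,y,z])-p0),1); rv=np.round((R0.inv()*down(yaw)).as_rotvec(degrees=True),1)
        rows.append([o,sh.tolist(),rv.tolist()])
    print(json.dumps(rows))
    json.dump({'p':(p0+R0.apply(sh)).tolist(),'q':(R0*Ro.from_rotvec(rv,degrees=True)).as_quat().tolist()},open('cmd.json','w'))
def lin(a,b,n=5): return [tuple(np.array(a)+(np.array(b)-np.array(a))*k/n) for k in range(1,n+1)]
E
python3 - <<'E'
from h import *
s=manip.observe();p=np.array(s['ee_pos'])*1e3
W=lin((0,*p,21.9),(0,440,-78,350,169.7),15)
for k in range(3): plan(W[5*k:5*k+5])
E
```

```text
[[0.0, [25.3, -19.2, 3.6], [0.0, 0.0, -9.9]], [0.0, [50.6, -38.5, 7.3], [0.0, 0.0, -19.7]], [0.0, [75.9, -57.7, 10.9], [0.0, 0.0, -29.6]], [0.0, [101.1, -77.0, 14.6], [0.0, 0.0, -39.4]], [0.0, [126.4, -96.2, 18.2], [0.0, 0.0, -49.3]]]
[[0.0, [31.1, 6.6, 3.7], [0.0, 0.0, -9.8]], [0.0, [62.2, 13.2, 7.3], [0.0, 0.0, -19.7]], [0.0, [93.3, 19.9, 11.0], [0.0, 0.0, -29.5]], [0.0, [124.3, 26.5, 14.6], [0.0, 0.0, -39.4]], [0.0, [155.4, 33.1, 18.3], [-0.0, 0.0, -49.3]]]
[[0.0, [15.2, 27.9, 3.6], [-0.0, 0.0, -9.8]], [0.0, [30.5, 55.8, 7.3], [-0.0, 0.0, -19.7]], [0.0, [45.7, 83.6, 10.9], [-0.0, 0.0, -29.5]], [0.0, [61.0, 111.5, 14.6], [-0.0, 0.0, -39.4]], [0.0, [76.2, 139.4, 18.2], [-0.0, 0.0, -49.2]]]
```

Call:
step_arm(plan=[[0.0,[25.3,-19.2,3.6],[0.0,0.0,-9.9]],[0.0,[50.6,-38.5,7.3],[0.0,0.0,-19.7]],[0.0,[75.9,-57.7,10.9],[0.0,0.0,-29.6]],[0.0,[101.1,-77.0,14.6],[0.0,0.0,-39.4]],[0.0,[126.4,-96.2,18.2],[0.0,0.0,-49.3]]])

```text
time: 1.52
ee_pos: [0.2775, -0.3499, 0.3865]
tcp_rot: [[0.317, 0.948, 0.0], [0.948, -0.317, -0.0], [-0.0, 0.0, -1.0]]
wrist_force: [0.5, 0.7, -0.3]
gripper_width: 0.002
grip_force: 0.0
```

Call:
step_arm(plan=[[0.0,[31.1,6.6,3.7],[0.0,0.0,-9.8]],[0.0,[62.2,13.2,7.3],[0.0,0.0,-19.7]],[0.0,[93.3,19.9,11.0],[0.0,0.0,-29.5]],[0.0,[124.3,26.5,14.6],[0.0,0.0,-39.4]],[0.0,[155.4,33.1,18.3],[0.0,0.0,-49.3]]])

```text
time: 2.15
ee_pos: [0.359, -0.2135, 0.3682]
tcp_rot: [[-0.512, 0.859, 0.0], [0.859, 0.512, -0.0], [-0.0, 0.0, -1.0]]
wrist_force: [1.3, 0.5, -0.3]
gripper_width: -0.0
grip_force: 0.0
```

Call:
step_arm(plan=[[0.0,[15.2,27.9,3.6],[0.0,0.0,-9.8]],[0.0,[30.5,55.8,7.3],[0.0,0.0,-19.7]],[0.0,[45.7,83.6,10.9],[0.0,0.0,-29.5]],[0.0,[61.0,111.5,14.6],[0.0,0.0,-39.4]],[0.0,[76.2,139.4,18.2],[0.0,0.0,-49.2]]])

```text
time: 2.78
ee_pos: [0.4405, -0.0771, 0.35]
tcp_rot: [[-0.985, 0.174, 0.0], [0.174, 0.985, -0.0], [-0.0, -0.0, -1.0]]
wrist_force: [0.6, -0.6, 0.2]
gripper_width: 0.002
grip_force: 0.0
```

Run:
```python
from h import *
s=manip.observe(); print(s['time'],s['ee_pos'],np.round(s['tcp_rot'],3).tolist(),s['q'],s['wrist_force'],open('cmd.json').read())
c=optics.read_camera('wrist'); save(c,'wrist1')
for q in ['rack_connector','board','board_face','lever_left_hinge','lever_right_hinge','lever_left_tip','lever_right_tip','rack']:
    print(q,[(np.round(d['centre'],3).tolist(),round(d['conf'],2)) for d in tip_of('wrist',q)[:4]])
```

```text
2.775 [ 0.44053104 -0.07709334  0.35001658] [[-0.985, 0.174, 0.0], [0.174, 0.985, -0.0], [-0.0, -0.0, -1.0]] [-3.36974507e-01  1.86283396e-01 -4.43972804e-01  9.40136011e-01
 -2.21603427e-05 -1.62460126e-01] [ 0.56604983 -0.57462224  0.15199557] {"p": [440.02236641816296, -78.01922536710777, 350.0082150334018], "q": [0.08993089510445873, 0.9959480072517986, -3.037688956704588e-05, 5.841827402730049e-06]}
rack_connector []
board [([0.391, 0.101, 0.002], 0.94)]
board_face [([0.315, -0.223, 0.021], 0.91), ([0.334, 0.066, 0.013], 0.7), ([0.487, -0.089, 0.03], 0.67)]
lever_left_hinge [([0.571, -0.019, 0.027], 0.67)]
lever_right_hinge [([0.542, -0.172, 0.024], 0.93)]
lever_left_tip [([0.514, 0.006, 0.026], 0.86)]
lever_right_tip [([0.49, -0.186, 0.028], 0.95)]
rack [([0.629, -0.111, -0.001], 0.77), ([0.543, -0.175, 0.025], 0.37), ([0.394, 0.42, -0.001], 0.22)]
```

View pics/wrist1.png

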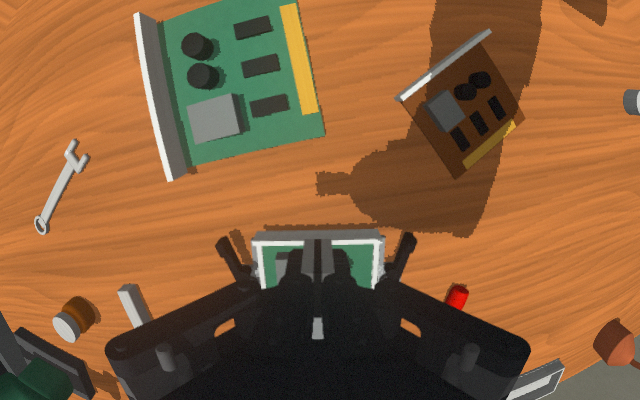

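The wrist view shows the faceplate at about (318,238), right lever at (233,260) and left lever at (404,262), both open. The tool is in front of the rack as intended. Next I'll fit the rack pose and plan the push.

```bash
python3 - <<'E'
from h import *
import json
src=np.array([[51,0],[51,0],[-70,80],[-70,80],[-70,80],[-70,-80],[-70,-80],[-70,-80],[0,0],[0,0],[0,0]],float)
dst=np.array([[678,-116],[676,-117],[571,-15],[577,-16],[571,-19],[547,-173],[546,-172],[542,-172],[628,-108],[627,-105],[629,-111]],float)
a,b=src.mean(0),dst.mean(0)
H=(src-a).T@(dst-b); yaw=np.arctan2(H[0,1]-H[1,0],H[0,0]+H[1,1])
Rm=np.array([[np.cos(yaw),-np.sin(yaw)],[np.sin(yaw),np.cos(yaw)]]); o=b-Rm@a
print('yaw',np.degrees(yaw),'o',o); print(np.round(dst-(src@Rm.T+o),1).tolist())
for n,p in dict(face=(489,-87.5),bd=(546,-93),lt=(515,6.3),rt=(488,-186.3)).items():print(n,np.round(Rm.T@(np.array(p)-o),1))
json.dump([o.tolist(),float(np.degrees(yaw))],open('rack.json','w'))
open('h.py','a').write('''
def rk(x,y,z,yaw=180,op=0):
    "tool target in rack frame (mm; yaw of tool x relative to rack; z of TCP)"
    o,w=json.load(open('rack.json')); c,s_=np.cos(np.radians(w)),np.sin(np.radians(w))
    return (op,o[0]+c*x-s_*y,o[1]+s_*x+c*y,z,w+yaw)
def inrack(p):
    o,w=json.load(open('rack.json')); c,s_=np.cos(np.radians(w)),np.sin(np.radians(w)); d=np.array(p[:2])-o
    return np.array([c*d[0]+s_*d[1],-s_*d[0]+c*d[1]])
''')
E
python3 - <<'E'
from h import *
# depth check: faceplate top and levers, points 38..48mm / bins from top & scene
for cam in ['top','scene']:
    c=optics.read_camera(cam); z=c['range_z']; v,u=np.nonzero(z>0); d=z[v,u]
    P=np.c_[(u-c['cx'])/c['fx']*d,(v-c['cy'])/c['fy']*d,d,np.ones(len(d))]@np.array(c['cam_to_world']).T
    P=P[:,:3]*1e3; r=np.array([inrack(p) for p in P[(abs(P[:,0]-600)<250)&(abs(P[:,1]+100)<200)]]); P=P[(abs(P[:,0]-600)<250)&(abs(P[:,1]+100)<200)]
    m=(abs(r[:,1])<50)&(P[:,2]>37)&(P[:,2]<49)&(r[:,0]>-170)&(r[:,0]<-100)
    print(cam,'plate x',np.percentile(r[m,0],[5,50,95]) if m.any() else None,'n',m.sum())
    for sgn in (1,-1):
        m=(r[:,1]*sgn>66)&(r[:,1]*sgn<125)&(P[:,2]>34)&(P[:,2]<45)&(r[:,0]<-95)&(r[:,0]>-150)
        print(sgn,np.round(np.median(r[m],0),1) if m.any() else None,m.sum())
plan(lin((0,440,-78,350,169.7),rk(-175,0,260)))
plan(lin(rk(-175,0,260),rk(-175,0,198)))
E
```

```text
yaw -10.391517772557345 o [ 627.70765661 -107.39625303]
[[0.1, 0.6], [-1.9, -0.4], [-2.3, 1.1], [3.7, 0.1], [-2.3, -2.9], [2.6, 0.5], [1.6, 1.5], [-2.4, 1.5], [0.3, -0.6], [-0.7, 2.4], [1.3, -3.6]]
face [-140.    -5.4]
bd [-83.   -0.6]
lt [-131.4   91.5]
rt [-123.2 -102.8]
top plate x None n 0
1 [-118.2   92.6] 21
-1 None 0
scene plate x [-140.57823799 -135.4865028  -101.41667789] n 128
1 [-123.4   91.2] 26
-1 [-117.3  -98.3] 32
[[0.0, [-3.0, 1.0, 18.0], [-0.0, 0.0, -0.0]], [0.0, [-5.9, 2.0, 36.0], [-0.0, 0.0, 0.0]], [0.0, [-8.9, 3.0, 54.0], [-0.0, 0.0, 0.0]], [0.0, [-11.9, 4.0, 72.0], [-0.0, 0.0, 0.1]], [0.0, [-14.9, 4.9, 90.0], [-0.0, 0.0, 0.1]]]
[[0.0, [-0.0, 0.0, 12.4], [-0.0, 0.0, -0.0]], [0.0, [-0.0, 0.0, 24.8], [-0.0, 0.0, -0.0]], [0.0, [-0.0, 0.0, 37.2], [-0.0, 0.0, -0.0]], [0.0, [-0.0, 0.0, 49.6], [-0.0, 0.0, -0.0]], [0.0, [-0.0, 0.0, 62.0], [-0.0, 0.0, -0.0]]]
```

Call:
step_arm(plan=[[0.0,[-3.0,1.0,18.0],[0.0,0.0,0.0]],[0.0,[-5.9,2.0,36.0],[0.0,0.0,0.0]],[0.0,[-8.9,3.0,54.0],[0.0,0.0,0.0]],[0.0,[-11.9,4.0,72.0],[0.0,0.0,0.1]],[0.0,[-14.9,4.9,90.0],[0.0,0.0,0.1]]])

```text
time: 3.95
ee_pos: [0.4556, -0.0762, 0.2595]
tcp_rot: [[-0.983, 0.182, 0.0], [0.182, 0.983, -0.0], [-0.0, -0.0, -1.0]]
wrist_force: [0.4, 0.7, 0.4]
gripper_width: -0.002
grip_force: 0.0
```

Call:
step_arm(plan=[[0.0,[0,0,12.4],[0,0,0]],[0.0,[0,0,24.8],[0,0,0]],[0.0,[0,0,37.2],[0,0,0]],[0.0,[0,0,49.6],[0,0,0]],[0.0,[0,0,62.0],[0,0,0]]])

```text
time: 4.58
ee_pos: [0.4556, -0.0759, 0.1973]
tcp_rot: [[-0.983, 0.181, 0.0], [0.181, 0.983, -0.0], [-0.0, -0.0, -1.0]]
wrist_force: [0.1, -0.0, -0.7]
gripper_width: -0.0
grip_force: 0.0
```

Run:
```python
from h import *
s=manip.observe(); print(s['ee_pos'],s['wrist_force'],inrack(s['ee_pos']*1000))
c=optics.read_camera('wrist'); save(c,'wrist2')
plan(lin(rk(-175,0,198),rk(-135,0,198)))
plan(lin(rk(-135,0,198),rk(-95,0,198)))
```

```text
[ 0.45560367 -0.07593508  0.19727615] [ 0.09749787 -0.00513429 -0.65948319] [-1.74955934e+02 -9.78532319e-02]
[[0.0, [-8.0, 0.1, 0.0], [-0.0, 0.0, -0.0]], [0.0, [-16.0, 0.1, 0.0], [-0.0, 0.0, -0.0]], [0.0, [-24.0, 0.1, 0.0], [-0.0, 0.0, -0.0]], [0.0, [-32.0, 0.1, 0.0], [-0.0, 0.0, -0.0]], [0.0, [-40.0, 0.1, 0.0], [-0.0, 0.0, -0.0]]]
[[0.0, [-8.0, -0.0, 0.0], [-0.0, 0.0, -0.0]], [0.0, [-16.0, -0.0, 0.0], [-0.0, 0.0, -0.0]], [0.0, [-24.0, -0.0, 0.0], [-0.0, 0.0, -0.0]], [0.0, [-32.0, -0.0, 0.0], [-0.0, 0.0, -0.0]], [0.0, [-40.0, -0.0, 0.0], [-0.0, 0.0, -0.0]]]
```

View pics/wrist2.png

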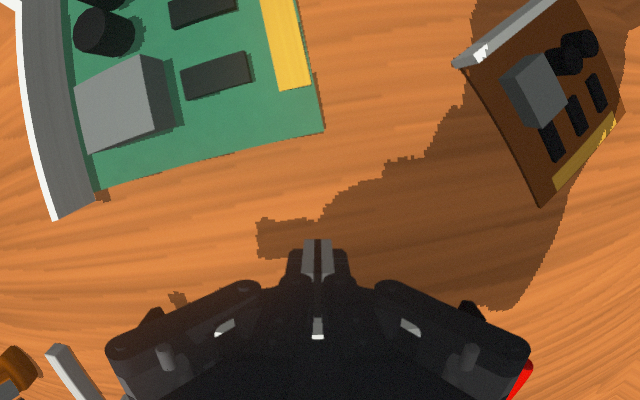

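The fingertips at (318,250) stand in front of the rack, which the gripper now hides. I'll push.

Call:
step_arm(plan=[[0.0,[-8.0,0.1,0.0],[0,0,0]],[0.0,[-16.0,0.1,0.0],[0,0,0]],[0.0,[-24.0,0.1,0.0],[0,0,0]],[0.0,[-32.0,0.1,0.0],[0,0,0]],[0.0,[-40.0,0.1,0.0],[0,0,0]]])

```text
time: 5.25
ee_pos: [0.4955, -0.0831, 0.1981]
tcp_rot: [[-0.983, 0.181, -0.0], [0.181, 0.983, 0.0], [0.0, 0.0, -1.0]]
wrist_force: [-0.2, 0.5, 0.9]
gripper_width: 0.0
grip_force: 0.5
```

Call:
step_arm(plan=[[0.0,[-8.0,0,0.0],[0,0,0]],[0.0,[-16.0,0,0.0],[0,0,0]],[0.0,[-24.0,0,0.0],[0,0,0]],[0.0,[-32.0,0,0.0],[0,0,0]],[0.0,[-40.0,0,0.0],[0,0,0]]])

```text
time: 5.88
ee_pos: [0.5348, -0.0903, 0.1979]
tcp_rot: [[-0.984, 0.181, -0.0], [0.181, 0.984, 0.0], [0.0, 0.0, -1.0]]
wrist_force: [-0.6, 0.9, 0.3]
gripper_width: -0.001
grip_force: 0.5
```

Run:
```python
from h import *
s=manip.observe(); print(s['time'],s['wrist_force'],inrack(s['ee_pos']*1000))
c=optics.read_camera('scene'); 
cv2.imwrite('pics/sc2.png',cv2.resize(c['pixels'][180:300,230:390,::-1],(800,600),interpolation=cv2.INTER_CUBIC))
c=optics.read_camera('scene')
for q in ['board','board_face']:
    print(q,[(np.round(inrack(np.array(d['centre'])*1e3),1).tolist(),round(d['conf'],2)) for d in tip_of('scene',q)[:4]])
```

```text
5.875 [-0.62409601  0.8608731   0.31617108] [-9.45016300e+01  1.59222887e-02]
board [([-275.6, 157.9], 0.7), ([-305.5, -87.0], 0.69), ([-174.5, -373.0], 0.41)]
board_face [([-78.0, -4.5], 0.97), ([-320.7, 121.4], 0.82), ([-288.0, -170.7], 0.66)]
```

View pics/sc2.png

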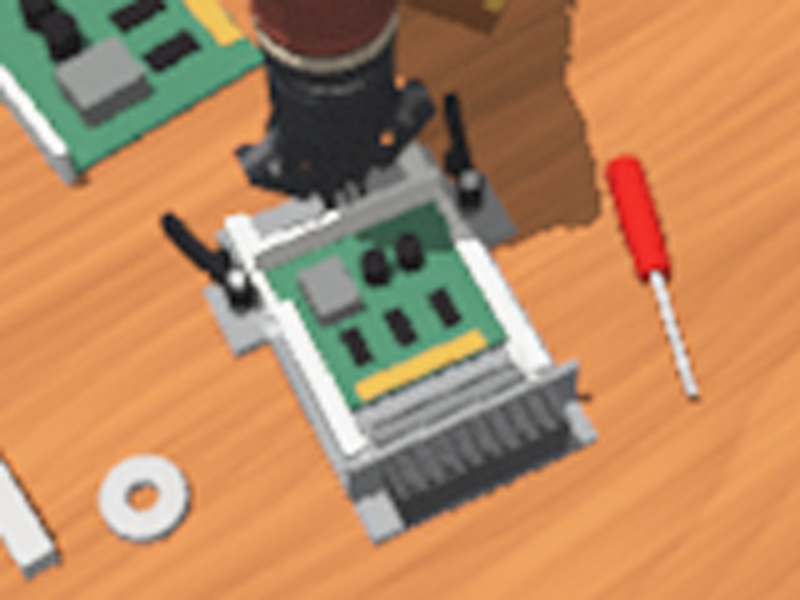

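The board is in its guides with its yellow front edge (420,365) near the connector, and both levers are open. I'll advance until force appears.

Call:
step_arm(plan=[[0,[-4,0,0],[0,0,0]],[0,[-8,0,0],[0,0,0]],[0,[-12,0,0],[0,0,0]],[0,[-15,0,0],[0,0,0]],[0,[-17,0,0],[0,0,0]]])

```text
time: 6.7
ee_pos: [0.5512, -0.0933, 0.198]
tcp_rot: [[-0.984, 0.181, -0.0], [0.181, 0.984, 0.0], [0.0, 0.0, -1.0]]
wrist_force: [0.1, 0.5, 0.7]
gripper_width: -0.0
grip_force: 0.5
```

Call:
step_arm(plan=[[0,[-0.5,0,0],[0,0,0]],[0,[-1,0,0],[0,0,0]],[0,[-1.5,0,0],[0,0,0]],[0,[-2,0,0],[0,0,0]],[0,[-2,0,0],[0,0,0]]])

```text
time: 7.32
ee_pos: [0.553, -0.0937, 0.198]
tcp_rot: [[-0.983, 0.181, 0.0], [0.181, 0.983, -0.0], [-0.0, -0.0, -1.0]]
wrist_force: [-0.7, 0.3, 0.2]
gripper_width: -0.002
grip_force: 0.3
```

Call:
step_arm(plan=[[0,[-0.5,0,0],[0,0,0]],[0,[-1,0,0],[0,0,0]],[0,[-1.5,0,0],[0,0,0]],[0,[-2,0,0],[0,0,0]],[0,[-2,0,0],[0,0,0]]])

```text
time: 7.95
ee_pos: [0.5546, -0.094, 0.1979]
tcp_rot: [[-0.984, 0.181, -0.001], [0.181, 0.984, 0.0], [0.001, 0.0, -1.0]]
wrist_force: [-3.5, 0.8, 2.7]
gripper_width: -0.004
grip_force: 2.0
```

Call:
step_arm(plan=[[0,[-0.5,0,0],[0,0,0]],[0,[-1,0,0],[0,0,0]],[0,[-1.5,0,0],[0,0,0]],[0,[-2,0,0],[0,0,0]],[0,[-2,0,0],[0,0,0]]])

```text
time: 8.57
ee_pos: [0.5552, -0.094, 0.1975]
tcp_rot: [[-0.983, 0.181, -0.004], [0.181, 0.983, 0.001], [0.004, 0.0, -1.0]]
wrist_force: [-10.5, 2.1, 5.9]
gripper_width: 0.0
grip_force: 5.1
```

The force rose to 10.5 N, so the board is on the connector. I'll retreat, then set up for the left lever.

```bash
cat >> h.py <<'E'
def lev(side,phi,d,z,r=60):
    "finger pose behind lever pad. phi deg as for left lever (180: along -x, 270: shut); d = finger centre behind pad line"
    f=np.radians(phi); e=np.array([np.cos(f),np.sin(f)]); t=np.array([-np.sin(f),np.cos(f)])
    p=np.array([-70,80])+r*e-d*t; yaw=phi+90-180
    return rk(p[0],p[1],z,yaw) if side>0 else rk(p[0],-p[1],z,360-yaw)
def setcmd(t):
    json.dump({'p':list(map(float,t[1:4])),'q':down(t[4]).as_quat().tolist()},open('cmd.json','w'))
E
python3 - <<'E'
from h import *
a=rk(-72,0,198); setcmd(a)
b=rk(-95,0,198); c=rk(-105,0,260)
plan(lin(a,b,3)+lin(b,c,2))
g=lev(1,169,28,260); m=lin(c,g,11)
plan(m[:5]);plan(m[5:10]);
h=lev(1,169,28,197); plan([m[10]]+lin(g,h,4))
E
```

```text
[[0.0, [7.7, 0.0, 0.0], [0.0, 0.0, 0.0]], [0.0, [15.3, 0.0, 0.0], [0.0, 0.0, 0.0]], [0.0, [23.0, 0.0, 0.0], [0.0, 0.0, 0.0]], [0.0, [28.0, 0.0, -31.0], [0.0, 0.0, 0.0]], [0.0, [33.0, 0.0, -62.0], [0.0, 0.0, 0.0]]]
[[0.0, [1.7, 10.8, 0.0], [0.0, -0.0, 9.2]], [0.0, [3.4, 21.6, 0.0], [0.0, -0.0, 18.4]], [0.0, [5.1, 32.4, 0.0], [-0.0, -0.0, 27.5]], [0.0, [6.7, 43.2, 0.0], [0.0, -0.0, 36.7]], [0.0, [8.4, 54.1, 0.0], [-0.0, -0.0, 45.9]]]
[[0.0, [8.9, 6.3, 0.0], [-0.0, -0.0, 9.2]], [0.0, [17.9, 12.6, 0.0], [-0.0, -0.0, 18.4]], [0.0, [26.8, 18.9, 0.0], [-0.0, -0.0, 27.6]], [0.0, [35.7, 25.2, 0.0], [-0.0, -0.0, 36.7]], [0.0, [44.7, 31.5, 0.0], [-0.0, -0.0, 45.9]]]
[[0.0, [10.8, -2.0, 0.0], [-0.0, -0.0, 9.2]], [0.0, [10.8, -2.0, 15.8], [-0.0, -0.0, 9.2]], [0.0, [10.8, -2.0, 31.5], [-0.0, -0.0, 9.2]], [0.0, [10.8, -2.0, 47.2], [-0.0, -0.0, 9.2]], [0.0, [10.8, -2.0, 63.0], [-0.0, -0.0, 9.2]]]
```

Call:
step_arm(plan=[[0.0,[7.7,0.0,0.0],[0.0,0.0,0.0]],[0.0,[15.3,0.0,0.0],[0.0,0.0,0.0]],[0.0,[23.0,0.0,0.0],[0.0,0.0,0.0]],[0.0,[28.0,0.0,-31.0],[0.0,0.0,0.0]],[0.0,[33.0,0.0,-62.0],[0.0,0.0,0.0]]])

```text
time: 9.2
ee_pos: [0.5239, -0.0884, 0.2606]
tcp_rot: [[-0.983, 0.181, -0.0], [0.181, 0.983, 0.0], [0.0, 0.0, -1.0]]
wrist_force: [1.6, -0.7, 0.3]
gripper_width: -0.006
grip_force: 0.0
```

Call:
step_arm(plan=[[0.0,[1.7,10.8,0.0],[0.0,0.0,9.2]],[0.0,[3.4,21.6,0.0],[0.0,0.0,18.4]],[0.0,[5.1,32.4,0.0],[0.0,0.0,27.5]],[0.0,[6.7,43.2,0.0],[0.0,0.0,36.7]],[0.0,[8.4,54.1,0.0],[0.0,0.0,45.9]]])

```text
time: 9.82
ee_pos: [0.5258, -0.0334, 0.2601]
tcp_rot: [[-0.55, 0.835, 0.001], [0.835, 0.55, -0.0], [-0.0, 0.0, -1.0]]
wrist_force: [-0.8, -0.8, 0.2]
gripper_width: 0.0
grip_force: 0.0
```

Call:
step_arm(plan=[[0.0,[8.9,6.3,0.0],[0.0,0.0,9.2]],[0.0,[17.9,12.6,0.0],[0.0,0.0,18.4]],[0.0,[26.8,18.9,0.0],[0.0,0.0,27.6]],[0.0,[35.7,25.2,0.0],[0.0,0.0,36.7]],[0.0,[44.7,31.5,0.0],[0.0,0.0,45.9]]])

```text
time: 10.45
ee_pos: [0.5272, 0.0213, 0.2601]
tcp_rot: [[0.217, 0.976, 0.001], [0.976, -0.217, -0.0], [0.0, 0.001, -1.0]]
wrist_force: [0.6, 0.1, -0.2]
gripper_width: -0.005
grip_force: 0.0
```

Run:
```python
from h import *
s=manip.observe(); print(s['time'],s['wrist_force'],inrack(s['ee_pos']*1000),s['q'])
c=optics.read_camera('scene'); 
cv2.imwrite('pics/sc3.png',cv2.resize(c['pixels'][180:300,230:390,::-1],(800,600),interpolation=cv2.INTER_CUBIC))
for cam in('scene','top'):
  optics.read_camera(cam)
  for q in ['board','board_face','lever_left_tip','lever_right_tip']:
    print(q,[(np.round(inrack(np.array(d['centre'])*1e3),1).tolist(),round(d['conf'],2)) for d in tip_of(cam,q)[:4]])
```

```text
10.45 [ 0.59862866  0.05237521 -0.16125456] [-122.02885503  108.41512892] [-9.83142609e-02  4.22961966e-01 -3.70015873e-01  7.77236987e-01
  8.73731481e-07  1.69116917e+00]
board [([-276.6, 159.4], 0.97), ([-305.3, -87.6], 0.94), ([1.1, -4.7], 0.93), ([-324.7, 478.7], 0.58)]
board_face [([-286.8, -167.6], 0.97), ([-61.2, -3.8], 0.8), ([-315.6, 122.5], 0.64)]
lever_left_tip [([-131.1, 89.8], 0.42)]
lever_right_tip [([-119.7, -104.9], 0.68)]
board [([-301.9, -86.0], 0.97), ([-6.6, 5.3], 0.6)]
board_face [([-287.5, -178.0], 0.76), ([-59.9, -2.3], 0.67)]
lever_left_tip []
lever_right_tip [([-125.2, -103.2], 0.5)]
```

View pics/sc3.png

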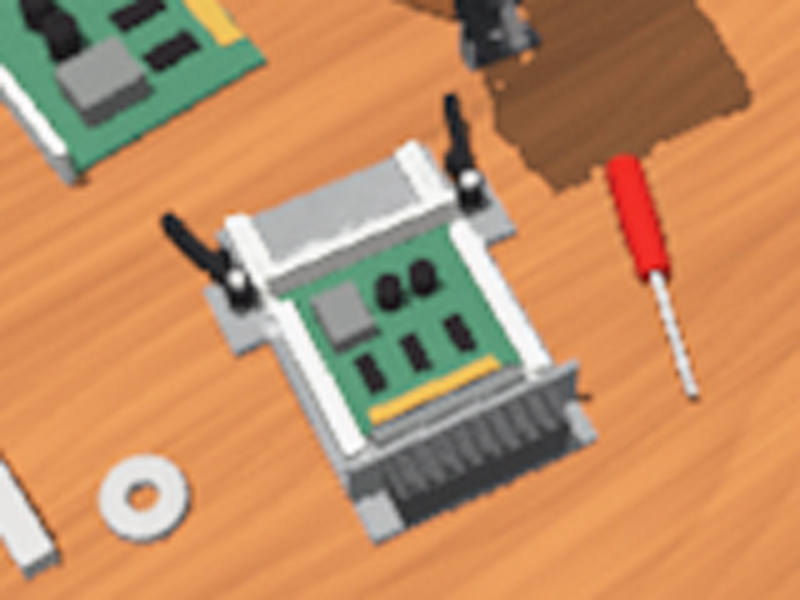

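The board's yellow edge (435,390) now meets the connector, the levers at (195,250) and (458,140) are open, and the gripper is above the outer left side. I'll descend and sweep.

Call:
step_arm(plan=[[0.0,[10.8,-2.0,0.0],[0.0,0.0,9.2]],[0.0,[10.8,-2.0,15.8],[0.0,0.0,9.2]],[0.0,[10.8,-2.0,31.5],[0.0,0.0,9.2]],[0.0,[10.8,-2.0,47.2],[0.0,0.0,9.2]],[0.0,[10.8,-2.0,63.0],[0.0,0.0,9.2]]])

```text
time: 11.62
ee_pos: [0.5276, 0.0318, 0.1959]
tcp_rot: [[0.365, 0.931, -0.0], [0.931, -0.365, 0.0], [-0.0, -0.0, -1.0]]
wrist_force: [-0.3, 1.0, 0.3]
gripper_width: 0.002
grip_force: 0.0
```

Run:
```python
from h import *
s=manip.observe(); print(s['time'],s['wrist_force'],inrack(s['ee_pos']*1000))
ph=list(np.linspace(169,270,15)[1:])
T=[lev(1,169,20,197)]+[lev(1,p,15,197) for p in ph]
for k in range(3): plan(T[5*k:5*k+5])
```

```text
11.625 [-0.30059028  1.02681569  0.30063675] [-123.53596191  118.8505101 ]
[[0, [-8.0, -0.0, -0.0], [-0.0, -0.0, 0.0]], [0, [-20.7, -1.4, -0.0], [-0.0, -0.0, -7.2]], [0, [-28.5, -1.8, -0.0], [-0.0, -0.0, -14.4]], [0, [-36.2, -1.3, -0.0], [-0.0, -0.0, -21.6]], [0, [-43.9, 0.2, -0.0], [-0.0, -0.0, -28.9]]]
[[0, [-7.6, -1.4, -0.0], [-0.0, -0.0, -7.2]], [0, [-15.4, -1.8, -0.0], [-0.0, -0.0, -14.4]], [0, [-23.2, -1.3, -0.0], [-0.0, -0.0, -21.6]], [0, [-30.8, 0.2, -0.0], [-0.0, -0.0, -28.8]], [0, [-38.2, 2.7, -0.0], [-0.0, -0.0, -36.0]]]
[[0, [-7.6, -1.4, -0.0], [-0.0, -0.0, -7.2]], [0, [-15.4, -1.9, -0.0], [-0.0, -0.0, -14.5]], [0, [-23.2, -1.3, -0.0], [-0.0, -0.0, -21.7]], [0, [-30.8, 0.2, -0.0], [-0.0, -0.0, -28.9]], [0, [-38.2, 2.7, -0.0], [0.0, 0.0, -36.1]]]
```

Call:
step_arm(plan=[[0,[-8.0,0,0],[0,0,0.0]],[0,[-20.7,-1.4,0],[0,0,-7.2]],[0,[-28.5,-1.8,0],[0,0,-14.4]],[0,[-36.2,-1.3,0],[0,0,-21.6]],[0,[-43.9,0.2,0],[0,0,-28.9]]])

```text
time: 12.25
ee_pos: [0.5109, -0.0089, 0.1968]
tcp_rot: [[-0.135, 0.991, -0.002], [0.991, 0.135, 0.002], [0.002, -0.002, -1.0]]
wrist_force: [-1.1, 4.2, -3.3]
gripper_width: 0.002
grip_force: 2.6
```

Call:
step_arm(plan=[[0,[-7.6,-1.4,0],[0,0,-7.2]],[0,[-15.4,-1.8,0],[0,0,-14.4]],[0,[-23.2,-1.3,0],[0,0,-21.6]],[0,[-30.8,0.2,0],[0,0,-28.8]],[0,[-38.2,2.7,0],[0,0,-36.0]]])

```text
time: 12.88
ee_pos: [0.5178, -0.0467, 0.1967]
tcp_rot: [[-0.691, 0.723, -0.004], [0.723, 0.691, 0.001], [0.004, -0.002, -1.0]]
wrist_force: [-5.3, 3.1, 0.2]
gripper_width: 0.001
grip_force: 2.7
```

Call:
step_arm(plan=[[0,[-7.6,-1.4,0],[0,0,-7.2]],[0,[-15.4,-1.9,0],[0,0,-14.5]],[0,[-23.2,-1.3,0],[0,0,-21.7]],[0,[-30.8,0.2,0],[0,0,-28.9]],[0,[-38.2,2.7,0],[0,0,-36.1]]])

```text
time: 13.5
ee_pos: [0.5455, -0.0728, 0.1966]
tcp_rot: [[-0.984, 0.177, -0.006], [0.177, 0.984, 0.0], [0.006, -0.001, -1.0]]
wrist_force: [-9.0, 0.6, 4.0]
gripper_width: 0.002
grip_force: 4.6
```

Run:
```python
from h import *
s=manip.observe(); print(s['time'],s['wrist_force'],inrack(s['ee_pos']*1000),s['torque'])
c=optics.read_camera('scene'); 
cv2.imwrite('pics/sc4.png',cv2.resize(c['pixels'][180:300,230:390,::-1],(800,600),interpolation=cv2.INTER_CUBIC))
```

```text
13.5 [-9.02764697  0.61573093  3.984163  ] [-87.06368889  19.16765006] [-0.02089695  1.92813002 -0.04443141]
```

View pics/sc4.png

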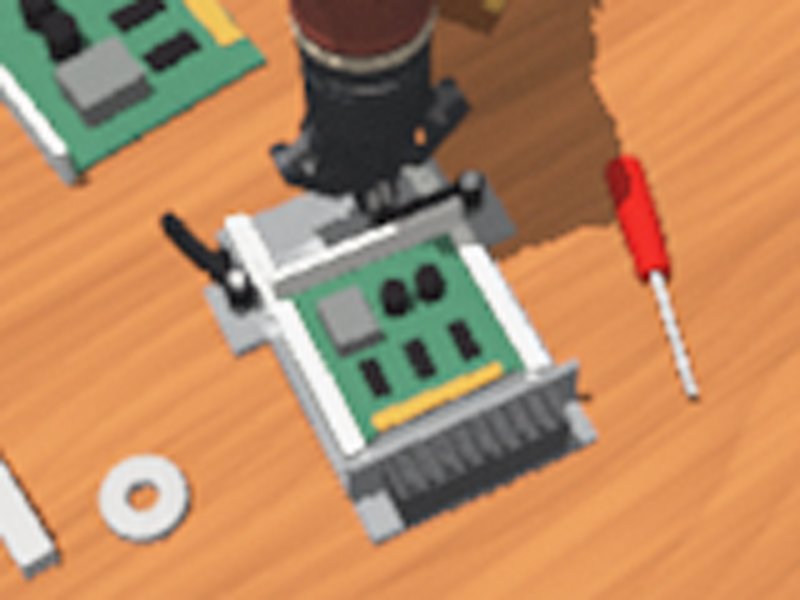

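The left lever lies across the faceplate (430,205), nearly shut, and the right one is still open. I'll press on until the force shows the stop.

Call:
step_arm(plan=[[0,[-1,0,0],[0,0,0]],[0,[-2,0,0],[0,0,0]],[0,[-3,0,0],[0,0,0]],[0,[-3,0,0],[0,0,0]],[0,[-3,0,0],[0,0,0]]])

```text
time: 14.18
ee_pos: [0.5478, -0.0732, 0.1964]
tcp_rot: [[-0.983, 0.182, -0.007], [0.182, 0.983, -0.0], [0.007, -0.001, -1.0]]
wrist_force: [-11.7, -0.7, 4.7]
gripper_width: -0.003
grip_force: 5.9
```

Call:
step_arm(plan=[[0,[-1,0,0],[0,0,0]],[0,[-2,0,0],[0,0,0]],[0,[-3,0,0],[0,0,0]],[0,[-3,0,0],[0,0,0]],[0,[-3,0,0],[0,0,0]]])

```text
time: 14.8
ee_pos: [0.5488, -0.0734, 0.1962]
tcp_rot: [[-0.983, 0.182, -0.012], [0.182, 0.983, 0.001], [0.012, -0.002, -1.0]]
wrist_force: [-22.3, -0.5, 12.7]
gripper_width: 0.003
grip_force: 10.8
```

Stop reached: the force rose about 10 N for 1 mm of travel. Next is the right lever.

Run:
```python
from h import *
a=lev(1,270,9,197); setcmd(a)
b=lev(1,270,30,197); c=lev(1,270,40,260)
plan(lin(a,b,3)+lin(b,c,2))
g=lev(-1,155,30,260); m=lin(c,g,11)
g2=lev(-1,155,30,197)
plan(m[:5]);plan(m[5:10]);plan([m[10]]+lin(g,g2,4))
ph=list(np.linspace(155,270,15)[1:])
T=[lev(-1,155,20,197)]+[lev(-1,p,15,197) for p in ph]
print()
for k in range(3): plan(T[5*k:5*k+5])
```

```text
[[0.0, [7.0, 0.0, 0.0], [0.0, 0.0, 0.0]], [0.0, [14.0, -0.0, -0.0], [0.0, 0.0, 0.0]], [0.0, [21.0, 0.0, 0.0], [0.0, 0.0, 0.0]], [0.0, [26.0, 0.0, -31.5], [0.0, 0.0, 0.0]], [0.0, [31.0, 0.0, -63.0], [0.0, 0.0, 0.0]]]
[[0.0, [0.2, -13.9, -0.0], [0.0, 0.0, -10.5]], [0.0, [0.3, -27.7, -0.0], [0.0, 0.0, -20.9]], [0.0, [0.5, -41.6, -0.0], [0.0, 0.0, -31.4]], [0.0, [0.6, -55.5, -0.0], [0.0, 0.0, -41.8]], [0.0, [0.8, -69.3, -0.0], [0.0, 0.0, -52.3]]]
[[0.0, [11.1, -8.4, -0.0], [-0.0, 0.0, -10.4]], [0.0, [22.1, -16.8, -0.0], [-0.0, 0.0, -20.9]], [0.0, [33.2, -25.1, -0.0], [-0.0, 0.0, -31.3]], [0.0, [44.3, -33.5, -0.0], [-0.0, 0.0, -41.8]], [0.0, [55.3, -41.8, -0.0], [-0.0, 0.0, -52.2]]]
[[0.0, [13.4, 3.6, -0.0], [-0.0, 0.0, -10.5]], [0.0, [13.4, 3.6, 15.8], [-0.0, 0.0, -10.5]], [0.0, [13.4, 3.6, 31.5], [-0.0, 0.0, -10.5]], [0.0, [13.4, 3.6, 47.3], [-0.0, 0.0, -10.5]], [0.0, [13.4, 3.6, 63.0], [-0.0, 0.0, -10.5]]]

[[0, [-10.0, 0.0, 0.0], [-0.0, 0.0, 0.0]], [0, [-23.7, 1.6, 0.0], [-0.0, 0.0, 8.2]], [0, [-32.5, 1.8, 0.0], [-0.0, 0.0, 16.4]], [0, [-41.3, 0.8, 0.0], [-0.0, 0.0, 24.6]], [0, [-49.9, -1.4, 0.0], [-0.0, 0.0, 32.9]]]
[[0, [-8.7, 1.5, 0.0], [-0.0, 0.0, 8.2]], [0, [-17.6, 1.8, 0.0], [-0.0, 0.0, 16.4]], [0, [-26.4, 0.8, 0.0], [-0.0, 0.0, 24.6]], [0, [-35.0, -1.4, 0.0], [-0.0, 0.0, 32.8]], [0, [-43.1, -4.9, 0.0], [-0.0, 0.0, 41.0]]]
[[0, [-8.7, 1.6, 0.0], [-0.0, 0.0, 8.2]], [0, [-17.6, 1.8, 0.0], [-0.0, 0.0, 16.5]], [0, [-26.4, 0.8, 0.0], [-0.0, 0.0, 24.7]], [0, [-35.0, -1.4, 0.0], [-0.0, 0.0, 32.9]], [0, [-43.1, -4.9, 0.0], [0.0, 0.0, 41.1]]]
```

Call:
step_arm(plan=[[0.0,[7.0,0.0,0.0],[0.0,0.0,0.0]],[0.0,[14.0,0,0],[0.0,0.0,0.0]],[0.0,[21.0,0.0,0.0],[0.0,0.0,0.0]],[0.0,[26.0,0.0,-31.5],[0.0,0.0,0.0]],[0.0,[31.0,0.0,-63.0],[0.0,0.0,0.0]]])

```text
time: 15.42
ee_pos: [0.5228, -0.0678, 0.2607]
tcp_rot: [[-0.984, 0.181, -0.0], [0.181, 0.984, 0.0], [0.0, 0.0, -1.0]]
wrist_force: [0.3, 0.6, 0.4]
gripper_width: 0.0
grip_force: 0.0
```

Call:
step_arm(plan=[[0.0,[0.2,-13.9,0],[0.0,0.0,-10.5]],[0.0,[0.3,-27.7,0],[0.0,0.0,-20.9]],[0.0,[0.5,-41.6,0],[0.0,0.0,-31.4]],[0.0,[0.6,-55.5,0],[0.0,0.0,-41.8]],[0.0,[0.8,-69.3,0],[0.0,0.0,-52.3]]])

```text
time: 16.05
ee_pos: [0.5097, -0.1363, 0.2601]
tcp_rot: [[-0.74, -0.672, 0.001], [-0.672, 0.74, -0.0], [-0.0, -0.001, -1.0]]
wrist_force: [-0.4, -0.5, 0.6]
gripper_width: 0.0
grip_force: 0.0
```

Call:
step_arm(plan=[[0.0,[11.1,-8.4,0],[0,0.0,-10.4]],[0.0,[22.1,-16.8,0],[0,0.0,-20.9]],[0.0,[33.2,-25.1,0],[0,0.0,-31.3]],[0.0,[44.3,-33.5,0],[0,0.0,-41.8]],[0.0,[55.3,-41.8,0],[0,0.0,-52.2]]])

```text
time: 16.68
ee_pos: [0.4964, -0.2044, 0.2601]
tcp_rot: [[0.077, -0.997, 0.0], [-0.997, -0.077, -0.0], [0.0, -0.0, -1.0]]
wrist_force: [-0.0, -0.3, -0.0]
gripper_width: 0.003
grip_force: 0.0
```

Run:
```python
from h import *
s=manip.observe(); print(s['time'],s['wrist_force'],inrack(s['ee_pos']*1000),s['q'])
c=optics.read_camera('scene'); 
cv2.imwrite('pics/sc5.png',cv2.resize(c['pixels'][180:300,230:390,::-1],(800,600),interpolation=cv2.INTER_CUBIC))
for q in ['board_face','lever_left_tip','lever_right_tip','bearing','parallel']:
    print(q,[(np.round(inrack(np.array(d['centre'])*1e3),1).tolist(),round(d['conf'],2)) for d in tip_of('scene',q)[:4]])
```

```text
16.675 [-0.04712845 -0.31788666 -0.03817079] [-111.66797746 -119.08090044] [-5.26816618e-01  4.37881119e-01 -3.44890380e-01  7.87533910e-01
  5.18855474e-05 -2.17484641e+00]
board_face [([-58.5, -2.2], 0.92), ([-317.5, 122.6], 0.9), ([-285.7, -167.8], 0.83), ([24.4, 158.7], 0.72)]
lever_left_tip [([-71.4, 17.8], 0.46)]
lever_right_tip [([31.6, -182.1], 0.41)]
bearing []
parallel [([0.7, -259.5], 0.82)]
```

View pics/sc5.png

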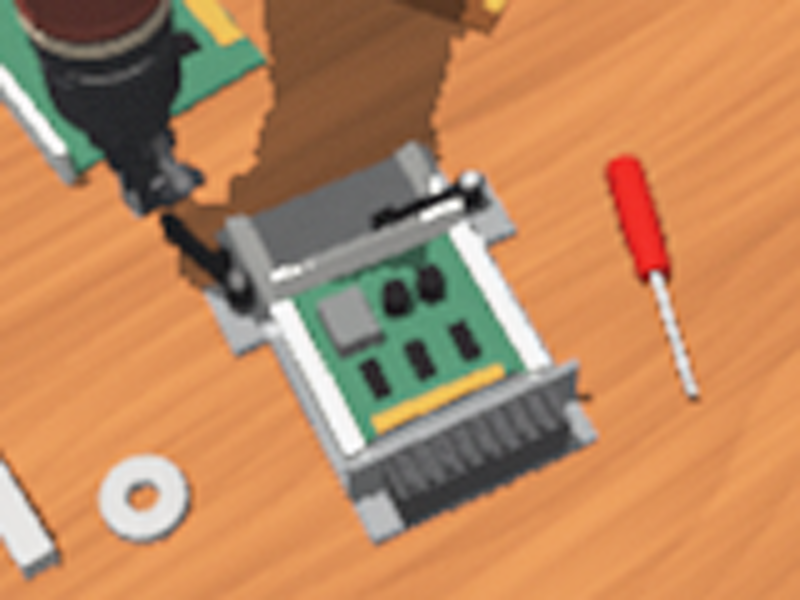

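The left lever is shut (385,218 to 475,190), and the right one is open with its tip at (170,225). The gripper is above the right outer side, so I'll descend and sweep.

Call:
step_arm(plan=[[0.0,[13.4,3.6,0],[0,0.0,-10.5]],[0.0,[13.4,3.6,15.8],[0,0.0,-10.5]],[0.0,[13.4,3.6,31.5],[0,0.0,-10.5]],[0.0,[13.4,3.6,47.3],[0,0.0,-10.5]],[0.0,[13.4,3.6,63.0],[0,0.0,-10.5]]])

```text
time: 17.6
ee_pos: [0.4938, -0.2171, 0.1955]
tcp_rot: [[0.251, -0.968, -0.001], [-0.968, -0.251, 0.0], [-0.001, 0.001, -1.0]]
wrist_force: [-0.6, -0.2, 1.2]
gripper_width: -0.0
grip_force: 0.0
```

Call:
step_arm(plan=[[0,[-10.0,0.0,0.0],[0,0.0,0.0]],[0,[-23.7,1.6,0.0],[0,0.0,8.2]],[0,[-32.5,1.8,0.0],[0,0.0,16.4]],[0,[-41.3,0.8,0.0],[0,0.0,24.6]],[0,[-49.9,-1.4,0.0],[0,0.0,32.9]]])

```text
time: 18.23
ee_pos: [0.4829, -0.169, 0.1975]
tcp_rot: [[-0.32, -0.947, 0.001], [-0.947, 0.32, -0.003], [0.002, -0.002, -1.0]]
wrist_force: [1.7, -6.5, -4.3]
gripper_width: -0.0
grip_force: 2.7
```

Call:
step_arm(plan=[[0,[-8.7,1.5,0.0],[0,0.0,8.2]],[0,[-17.6,1.8,0.0],[0,0.0,16.4]],[0,[-26.4,0.8,0.0],[0,0.0,24.6]],[0,[-35.0,-1.4,0.0],[0,0.0,32.8]],[0,[-43.1,-4.9,0.0],[0,0.0,41.0]]])

```text
time: 18.85
ee_pos: [0.5008, -0.1295, 0.1974]
tcp_rot: [[-0.863, -0.505, -0.0], [-0.505, 0.863, -0.002], [0.002, -0.002, -1.0]]
wrist_force: [-2.3, -5.5, 0.0]
gripper_width: -0.007
grip_force: 2.4
```

Call:
step_arm(plan=[[0,[-8.7,1.6,0.0],[0,0.0,8.2]],[0,[-17.6,1.8,0.0],[0,0.0,16.5]],[0,[-26.4,0.8,0.0],[0,0.0,24.7]],[0,[-35.0,-1.4,0.0],[0,0.0,32.9]],[0,[-43.1,-4.9,0.0],[0.0,0.0,41.1]]])

```text
time: 19.48
ee_pos: [0.5393, -0.1107, 0.1971]
tcp_rot: [[-0.983, 0.186, -0.003], [0.186, 0.983, 0.001], [0.003, 0.0, -1.0]]
wrist_force: [-7.0, 1.5, 5.0]
gripper_width: 0.004
grip_force: 3.3
```

Call:
step_arm(plan=[[0,[-1,0,0],[0,0,0]],[0,[-2,0,0],[0,0,0]],[0,[-3,0,0],[0,0,0]],[0,[-3,0,0],[0,0,0]],[0,[-3,0,0],[0,0,0]]])

```text
time: 20.1
ee_pos: [0.5415, -0.1111, 0.1969]
tcp_rot: [[-0.984, 0.179, -0.004], [0.179, 0.984, 0.002], [0.004, 0.001, -1.0]]
wrist_force: [-8.1, 2.3, 6.4]
gripper_width: -0.002
grip_force: 4.5
```

Call:
step_arm(plan=[[0,[-1,0,0],[0,0,0]],[0,[-2,0,0],[0,0,0]],[0,[-3,0,0],[0,0,0]],[0,[-3,0,0],[0,0,0]],[0,[-3,0,0],[0,0,0]]])

```text
time: 20.72
ee_pos: [0.5425, -0.1112, 0.1966]
tcp_rot: [[-0.984, 0.179, -0.009], [0.179, 0.984, 0.002], [0.009, 0.001, -1.0]]
wrist_force: [-17.4, 3.9, 14.1]
gripper_width: 0.003
grip_force: 9.3
```

Call:
step_arm(plan=[[0,[-1,0,0],[0,0,0]],[0,[-2,0,0],[0,0,0]],[0,[-2,0,0],[0,0,0]],[0,[-2,0,0],[0,0,0]],[0,[-2,0,0],[0,0,0]]])

```text
time: 21.35
ee_pos: [0.5431, -0.1113, 0.1963]
tcp_rot: [[-0.984, 0.179, -0.013], [0.179, 0.984, 0.003], [0.013, 0.001, -1.0]]
wrist_force: [-24.7, 3.3, 18.2]
gripper_width: 0.002
grip_force: 12.5
```

The right lever is against its stop too. I'll back off, rise clear and check.

Call:
step_arm(plan=[[0,[8,0,0],[0,0,0]],[0,[16,0,0],[0,0,0]],[0,[28,0,0],[0,0,0]],[0,[40,0,-40],[0,0,0]],[0,[60,0,-90],[0,0,0]]])

```text
time: 21.98
ee_pos: [0.4884, -0.1021, 0.2873]
tcp_rot: [[-0.984, 0.181, -0.001], [0.181, 0.984, 0.001], [0.001, 0.0, -1.0]]
wrist_force: [0.6, -0.4, 1.5]
gripper_width: -0.001
grip_force: 0.0
```

Call:
step_arm(plan=[[0,[25,0,-20],[0,0,0]],[0,[50,0,-40],[0,0,0]],[0,[75,0,-60],[0,0,0]],[0,[75,0,-60],[0,0,0]],[0,[75,0,-60],[0,0,0]]])

```text
time: 22.6
ee_pos: [0.4158, -0.0889, 0.3469]
tcp_rot: [[-0.983, 0.181, 0.001], [0.181, 0.983, -0.0], [-0.001, -0.0, -1.0]]
wrist_force: [-0.4, -0.0, -0.2]
gripper_width: -0.001
grip_force: 0.0
```

Run:
```python
from h import *
s=manip.observe(); print(s['time'],s['wrist_force'],inrack(s['ee_pos']*1000))
c=optics.read_camera('scene'); 
cv2.imwrite('pics/sc6.png',cv2.resize(c['pixels'][180:300,230:390,::-1],(800,600),interpolation=cv2.INTER_CUBIC))
for cam in ('scene','top'):
  optics.read_camera(cam)
  for q in ['board','board_face','lever_left_tip','lever_right_tip']:
    print(q,[(np.round(inrack(np.array(d['centre'])*1e3),1).tolist(),round(d['conf'],2)) for d in tip_of(cam,q)[:4]])
```

```text
22.6 [-0.42606655 -0.01905506 -0.24745883] [-211.75721324  -19.99059702]
board [([6.0, -3.3], 0.79), ([-276.8, 159.5], 0.68), ([-304.6, -86.0], 0.56)]
board_face [([-54.1, -2.9], 0.76), ([-288.1, -169.0], 0.68), ([-316.7, 123.3], 0.67)]
lever_left_tip [([-69.9, 18.4], 0.47)]
lever_right_tip [([-67.5, -21.9], 0.58), ([54.2, 0.8], 0.44)]
board [([-272.4, 161.2], 0.94), ([-302.5, -87.1], 0.82), ([1.9, 4.6], 0.69)]
board_face [([-286.0, -177.5], 0.95), ([-321.4, 123.9], 0.62), ([-56.0, -0.6], 0.61)]
lever_left_tip [([-69.1, 20.0], 0.51), ([-137.5, 624.8], 0.37)]
lever_right_tip []
```

View pics/sc6.png

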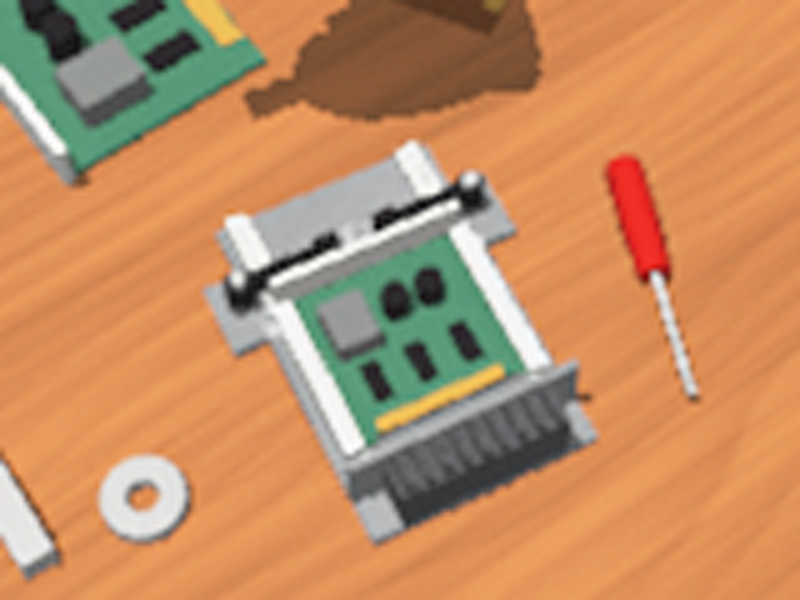

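Both levers lie in line across the faceplate, from (240,285) to (470,195). The board is home and the bystanders have not moved.

```bash
python3 -c "
from bench import job_done
print(job_done())"
```

```text
the job is handed in; nothing more can be done
None
```

I slid the board onto the connector and swung both levers to their stops across its faceplate; the last pictures show the board home and the nearby bystanders unmoved, and I handed the job in (no verdict was returned).

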